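# Open the sprung coaster caddy and put the pile away

## Robot

A 6-joint arm with a two-finger parallel gripper is mounted at the origin on a cart in front of the work surface, level with it; the furniture and walls round the work are solid. World frame = base frame: x ahead of the robot, y to its left, z up, the work surface at z = 0. Lengths are in m, angles in rad, forces in N, time in s.
With the tool pointing down it reaches from about 0.35 to 0.85 m from the base axis. Payload 8.1 kg.
Tool frame: the origin (TCP) lies at the very end of the fingers, on their centre line; the grasp point (between the pads) lies 19 mm behind it; z points along the fingers, y is the line along which they close (so a half turn about z gives the same grasp; the last joint's range is limited). The gripper opens to 85 mm and grips with 20 to 120 N. Pads are 22 mm wide; open, the fingers measure 114 mm over their backs; the gripper's body (76 mm by 85 mm) begins 54 mm behind the grasp point. The pads swing forward as they close: fully open they stand 13 mm farther back than shut.
Start: joints at [1.159, 0.13, 1.488, -0, 1.523, -0.085], TCP at [0.193, 0.568, 0.231] pointing down, gripper open.
Joint ranges: [-2.96, 2.96], [-0.89, 2.26], [0.02, 2.5], [-1.34, 4.48], [0, 2.73], [-2.66, 2.66]. Speed limits (rad/s): [2.39, 2.39, 2.79, 3.14, 3.14, 3.14].

## Interface

Orientations are given as a 3x3 rotation matrix whose columns are the frame's x, y, z axes.
In Python, from workcell import observe, capture, close_job gives the robot as it stands.
- The arm moves only by the shell command python3 -m jog 'ROWS' [FORCE]. ROWS is JSON, a list of rows, each a list of 3 entries, a list of its own where there are three numbers: the shift along the tool's x, y, z in m, then the turn, a rotation vector about the tool's x, y, z in rad, then the opening, from 0 (shut) to 1 (fully open). A call has 1 to 5 rows; each row shifts and turns the commanded pose from where the row before left it, along the tool's axes as they then stand; what a row does not reach is not made up. A row lasts 1/8 s, in which the tool goes at most 62.5 mm and 10.7 degrees, less where a joint would pass 70% of its speed; a pose out of reach is approached as far as the arm can. A call is refused whole if a number of a shift passes 0.0625 or a number of a turn 0.188, either way. A call with a gripper value outside its range is refused whole. The fingers move at their own pace and stop on an object; FORCE is the grip in N (left out, the last holds). Time passes only in rows, so rows that do not move let the fingers close. It gives the time, the measured TCP pose, the force, the opening and the grip force at its end, in the units of the state.
- observe(): the state, without advancing time (a new reading comes with each control period).
- capture(name): name is "side" or "top" or "wrist"; returns a dict with "color" (480x640x3 uint8, red, green, blue), "mtx" (3x3 intrinsics, pixels), "cam_to_world" (4x4, takes a point from camera to world coordinates); the wrist camera has in their place "T_tool_cam" (4x4, takes a point from camera to tool coordinates, whose origin is the TCP and whose axes are the flange's). Camera axes: x right, y down, z forward; pixel columns grow to the right and rows downward; lengths in m; the calibration is good to about 2 mm. A picture is of the moment at which its call begins: read the wrist's pose just before it. There is no depth.
- close_job(): hands the job in; it is judged then, once.
The state is a dict: "t": time; "qpos": joint angles; "joint_vel": joint speeds; "joint_efforts": joint torques, N m; "eef_pos": TCP position; "eef_rot": TCP orientation; "ft_force": force on the tool from outside, world axes, zero at the start; "moment": the same for the moment, N m; "gripper_width": opening from 0.0 (shut) to 1.0 (fully open); "grip_force": force on a finger pad.
Only numpy, scipy, OpenCV 4.12 (cv2) and the standard library are available. Lean on these libraries where they do the work, as an engineer would, in place of code of your own. Each camera call takes 0.05 s, during which the arm holds its last target. There are 200 camera calls.

## Task

Press the button on the front of the steel caddy to release its sprung lid, steadying the lid with the hand all the way so that it rises gently instead of flying open. Then pick up the pile of three cork coasters and lower it (not drop it) into the snug well so that all three lie flat in the well in a pile. Leave the lid fully open and the other things on the worktop where they are.

Things in the scene. Friction and masses are not known exactly. Their poses are not given: they have to be found in the camera images.
- caddy: Steel coaster caddy, screwed down. Origin: underside, below the centre of its rectangular well; z up, -x its front, where a low housing (x -98 to -62 mm, 42 mm tall) carries the catch button; lid hinge at the +x end. 74 mm wide in y, sole x -98 to +62, two lugs to +74. Well 88 mm (x) by 64 mm (y), floor 8 mm up, rim 36 mm up, walls 5 mm. The long side walls are notched for the fingers.
- side_notch (a point): Middle of the finger notch in the +y side wall, at rim height (caddy 0, +34.5, 36 mm); the -y wall has the same. Each notch is 52 mm long in x and open from the rim down to 2 mm above the worktop, so that fingers holding a pile by its long edges can go down with it and open again.
- button_top (a point): Centre of the top of the catch button, a round upright push button 22 mm across at caddy x = -77 mm, y = 0. Its top is 52 mm above the worktop, 10 mm above the housing and above the top of the shut lid. About 2 N starts it, about 7 N takes it to the end of its 8 mm travel; after about 4 mm the bolt has drawn back and the lid flies up.
- catch_button (a joint): How far the button is pressed down (m): 0 up, 0.008 fully down; it springs back when let go.
- lid (a joint): Lid angle (rad): 0 shut, 1.70 fully open against its stop, just past upright. Flat steel plate 6 mm thick, 74 mm wide, 0.3 kg, its top 42 mm above the worktop when shut, reaching from the hinge to caddy x = -49 mm (a 24 mm wide tongue 7 mm further). A spring drives it all the way to the stop: about 0.5 N at the free edge when shut, 1 N upright; left alone it passes 10 rad/s. It stays open.
- lid_hinge (a point): Middle of the lid's hinge axis: caddy x = +58 mm, y = 0, 39 mm above the worktop; the axis runs along the caddy's y. The lid's free edge swings up and over towards the caddy's +x.
- lid_edge (a point): Middle of the lid's free edge, on its top face, 107 mm from the hinge axis; moves with the lid.
- well_floor (a point): Centre of the well's floor, 8 mm above the worktop. The pile has about 2 mm to spare on each side: it goes in most easily tilted, its front edge first against the front wall, then levelled.
- coaster_1: Lowest of three equal loose cork coasters lying squarely in a pile: 84 mm (x) by 60 mm (y) by 7 mm thick, about 35 g; origin at the centre of its underside, z up. The pile is 21 mm tall.
- coaster_2: Middle of three equal loose cork coasters lying squarely in a pile: 84 mm (x) by 60 mm (y) by 7 mm thick, about 35 g; origin at the centre of its underside, z up. The pile is 21 mm tall.
- coaster_3: Top of three equal loose cork coasters lying squarely in a pile: 84 mm (x) by 60 mm (y) by 7 mm thick, about 35 g; origin at the centre of its underside, z up. The pile is 21 mm tall.
- salt_shaker: Bystander: salt shaker with a grey dome top, 44 mm wide, 90 mm tall; origin at the centre of its underside. Leave it alone.
- spice_jar: Bystander: spice jar with a black cap, 44 mm wide, 96 mm tall; origin at the centre of its underside. Leave it alone.
- ramekin_3: Bystander: white ramekin, 71 mm wide, 44 mm tall; origin at the centre of its underside. Leave it alone.
- lemon: Bystander: lemon, 78x55x56 mm; origin at the centre of its underside. Leave it alone.
- ring_mould_2: Bystander: steel plating ring, 63 mm wide, 36 mm tall; origin at the centre of its underside. Leave it alone.
- service_bell: Bystander: domed service bell, 92 mm wide, 62 mm tall; origin at the centre of its underside. Leave it alone.

How it is judged:
By the outcome, as a careful person would: the job done as asked, in the order asked, and still so for the second after the job is handed in, with the robot touching nothing.
It also fails if it takes over 67 s, if anything falls off the work surface, if the arm or the gripper's body presses on something with over 40 N, if the wrist force passes 120 N, or if a joint passes its speed limit or range.

## Working session

There is one attempt and no reset: what is moved stays moved. The work goes in short steps, Python scripts to look and compute and a shell command to move; the robot and the scene stay as the last step left them, time stands still between calls to the robot, and variables do not carry over. Pictures are saved under pics/ and viewed, at most 10 in all, crops included, and the job is handed in when it is done.

```bash
mkdir -p pics; python3 - <<'E'
from workcell import observe,capture
import cv2,numpy as np,pickle
s=observe();print(s['eef_pos'],s['eef_rot'],s['t'],s['gripper_width'])
d={}
for n in ['side','top']:
    c=capture(n);d[n]=c;cv2.imwrite(f'pics/{n}0.png',c['color'][:,:,::-1]);print(n,c['mtx'],c['cam_to_world'])
pickle.dump(d,open('d.pkl','wb'))
E
```

```text
[0.19234398 0.56774113 0.23023264] [[-9.47080453e-01  3.20995285e-01 -8.01954226e-04]
 [ 3.20996221e-01  9.47078901e-01 -1.72666597e-03]
 [ 2.05262294e-04 -1.89271586e-03 -9.99998188e-01]] 0.0 0.9992840709420182
side [[531.58258072   0.         318.85739932]
 [  0.         531.58258072 240.07987503]
 [  0.           0.           1.        ]] [[ 0.79290531 -0.34963442  0.49905605 -0.16636368]
 [-0.60885397 -0.42172418  0.67189699 -0.96818906]
 [-0.02445431 -0.83660295 -0.54726364  0.86179963]
 [ 0.          0.          0.          1.        ]]
top [[576.63673725   0.         329.6971052 ]
 [  0.         576.63673725 240.1389068 ]
 [  0.           0.           1.        ]] [[-0.29840062 -0.90506247  0.3030165   0.09374548]
 [-0.95438751  0.28629915 -0.08471886  0.11255899]
 [-0.01007751 -0.31447532 -0.94921216  1.49614359]
 [ 0.          0.          0.          1.        ]]
```

View pics/top0.png

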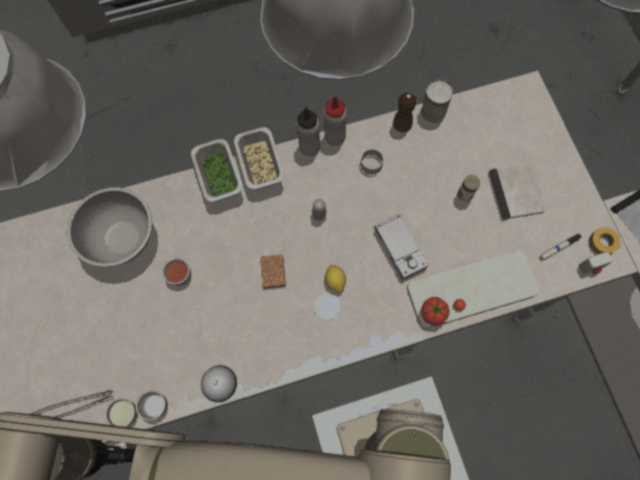

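View pics/side0.png

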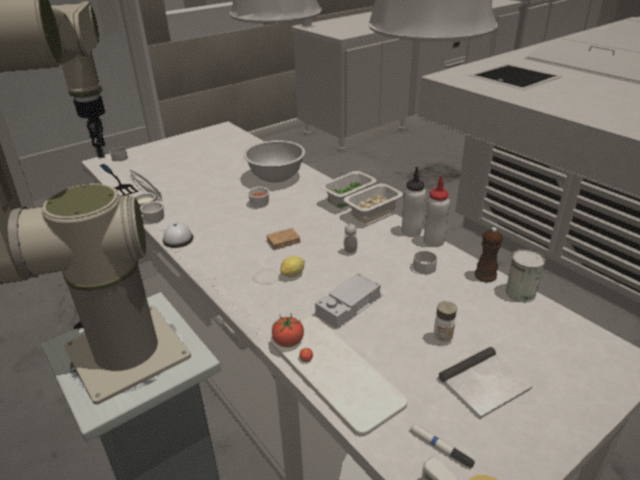

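The top view shows the caddy at about (401,246) with its button at about (411,264), the coasters at (273,271), the lemon at (336,278) and the shaker at (319,209). In the side view the caddy is at (348,299) and the coasters are at (283,239).

```bash
cat > h.py <<'E'
import cv2,numpy as np,pickle
def ray(c,uv,z):
    u=np.linalg.inv(c['mtx'])@[uv[0],uv[1],1]; T=np.asarray(c['cam_to_world']); d=T[:3,:3]@u; o=T[:3,3]
    return (o+d*(z-o[2])/d[2])
def proj(c,p):
    T=np.asarray(c['cam_to_world']); q=c['mtx']@(T[:3,:3].T@(np.asarray(p)-T[:3,3])); return q[:2]/q[2]
E
python3 - <<'E'
from h import *
d=pickle.load(open('d.pkl','rb'))
t=cv2.cvtColor(d['top']['color'],cv2.COLOR_RGB2BGR);s=cv2.cvtColor(d['side']['color'],cv2.COLOR_RGB2BGR)
def cr(i,x,y,w,h,k): return cv2.resize(i[y:y+h,x:x+w],None,fx=k,fy=k,interpolation=cv2.INTER_CUBIC)
a=cr(t,365,205,80,80,5);b=cr(t,245,240,60,60,0+400/60)
c_=cr(s,300,262,100,50,4);e=cr(s,250,220,60,30,400/60)
cv2.imwrite('pics/crop.png',np.vstack([np.hstack([a,b[:400,:400]]),np.hstack([c_,e[:200,:400]])]))
for n,pl in [('top',(0.021,)),('side',(0.021,))]:
    c=d[n];hsv=cv2.cvtColor(c['color'],cv2.COLOR_RGB2HSV)
    m=cv2.inRange(hsv,(5,80,60),(18,255,255)); 
    cs=[k for k in cv2.findContours(m,0,2)[0] if cv2.contourArea(k)>80]
    for k in cs:
        print(n,cv2.contourArea(k),cv2.minAreaRect(k),[ray(c,p,0.021)[:2].round(4) for p in cv2.boxPoints(cv2.minAreaRect(k))])
E
```

```text
top 222.0 ((435.42120361328125, 309.28021240234375), (25.488513946533203, 24.735443115234375), 10.007980346679688) [array([ 0.2893, -0.1785]), array([ 0.3461, -0.2113]), array([ 0.3154, -0.2694]), array([ 0.2592, -0.2359])]
top 332.0 ((176.5, 272.0), (20.0, 21.0), 90.0) [array([0.6378, 0.4159]), array([0.6209, 0.3623]), array([0.5672, 0.3746]), array([0.5839, 0.4276])]
top 614.0 ((272.4507751464844, 270.95904541015625), (30.782150268554688, 21.728578567504883), 84.80557250976562) [array([0.5764, 0.1718]), array([0.5642, 0.1151]), array([0.481 , 0.1311]), array([0.493 , 0.1868])]
side 609.5 ((287.5, 331.5), (29.0, 31.0), 90.0) [array([ 0.3115, -0.1294]), array([ 0.3687, -0.1759]), array([ 0.3119, -0.2538]), array([ 0.2583, -0.2104])]
side 121.5 ((492.6756896972656, 235.44593811035156), (17.59069061279297, 9.86393928527832), 9.462322235107422) [array([ 0.9665, -0.2312]), array([ 1.0124, -0.2012]), array([ 1.0379, -0.243 ]), array([ 0.9918, -0.2717])]
side 371.0 ((283.103759765625, 238.1132049560547), (15.109660148620605, 29.807241439819336), 74.05460357666016) [array([0.4988, 0.1842]), array([0.5905, 0.1674]), array([0.5535, 0.0947]), array([0.4663, 0.1123])]
```

View pics/crop.png

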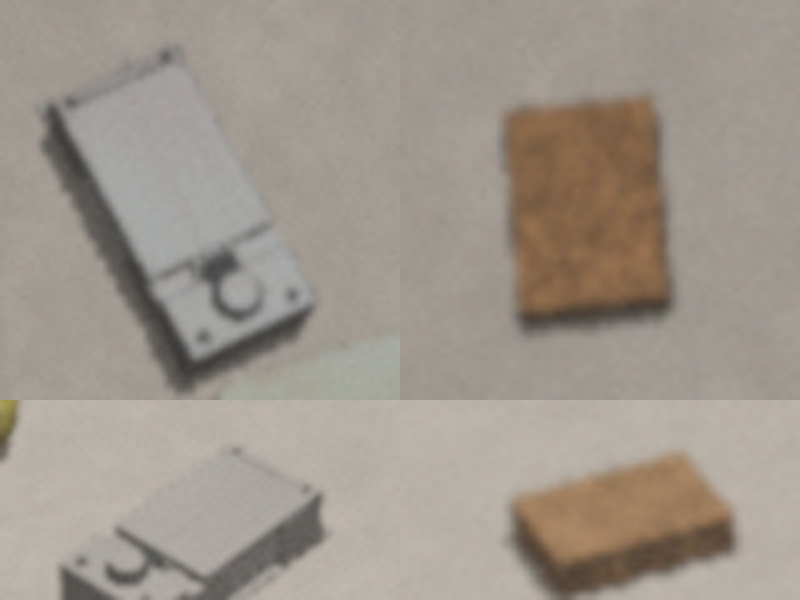

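The crops show the caddy's button disc at top px ≈ (412.8,263), its housing front corners at ≈ (403.6,277.2) and (427.2,265.6), and the lid edge ends at ≈ (395.6,260.6) and (419,249.6). The pile is a clean rectangle centred at ≈ (272.5,271).

```bash
python3 - <<'E'
from h import *
d=pickle.load(open('d.pkl','rb'));c=d['top']
for n,(x,y),z in [('but',(240,291),.052),('fl',(195,363),.042),('fr',(313,305),.042),('hl',(62,105),.042),('hr',(180,65),.042),('el',(155,280),.042),('er',(272,225),.042)]:
    print(n,ray(c,(x/5+364.6,y/5+204.6),z)[:2].round(4))
c=d['side']
for n,(x,y),z in [('but',(133,162),.052),('el',(118,128),.042),('er',(207,178),.042),('hl',(232,50),.042),('hr',(320,90),.042)]:
    print('s',n,ray(c,(x/4+299.6,y/4+261.6),z)[:2].round(4))
k=(20,5)
for n,cc in d.items():
    hsv=cv2.cvtColor(cc['color'],cv2.COLOR_RGB2HSV);m=cv2.inRange(hsv,(20,110,60),(32,255,255))
    for q in cv2.findContours(m,0,2)[0]:
        if cv2.contourArea(q)>60:print(n,'lemon?',cv2.minAreaRect(q),ray(cc,cv2.minAreaRect(q)[0],.028))
cc=d['top']
print('salt',ray(cc,(319,205),.09),'ring',ray(cc,(372,160),.03), 'jar',ray(cc,(472,180),.096))
E
```

```text
but [ 0.4305 -0.2034]
fl [ 0.4032 -0.17  ]
fr [ 0.4142 -0.2393]
hl [ 0.5589 -0.1502]
hr [ 0.5614 -0.218 ]
el [ 0.4519 -0.1652]
er [ 0.4618 -0.234 ]
s but [ 0.4347 -0.2071]
s el [ 0.4552 -0.1669]
s er [ 0.4668 -0.2368]
s hl [ 0.5608 -0.1512]
s hr [ 0.5758 -0.2171]
side lemon? ((291.6783142089844, 264.99359130859375), (15.961739540100098, 23.703184127807617), 61.38954162597656) [0.46356339 0.00529291 0.028     ]
top lemon? ((335.3000183105469, 277.9000244140625), (21.0190372467041, 21.0190372467041), 26.56505012512207) [ 0.45831871 -0.0013377   0.028     ]
top lemon? ((605.0, 240.0), (24.0, 28.0), 90.0) [ 0.34117281 -0.71918804  0.028     ]
salt [ 0.64374198 -0.01516286  0.09      ] ring [ 0.75204868 -0.20214394  0.03      ] jar [ 0.58707571 -0.42089683  0.096     ]
```

```bash
python3 -m jog '[[[-0.0453,-0.0287,0],[0,0,0],1],[[-0.0453,-0.0287,0],[0,0,0],1],[[-0.0453,-0.0287,0],[0,0,0],1],[[-0.0453,-0.0287,0],[0,0,0],1],[[-0.0453,-0.0287,0],[0,0,0],1]]' >/dev/null
python3 -m jog '[[[-0.0453,-0.0287,0],[0,0,0],1],[[-0.0453,-0.0287,0],[0,0,0],1],[[-0.0453,-0.0287,0],[0,0,0],1],[[-0.0453,-0.0287,0],[0,0,0],1],[[-0.0453,-0.0287,0],[0,0,-0.136],1]]'
python3 -m jog '[[[0,0,0],[0,0,0],1],[[0,0,0],[0,0,0],1]]'
cat >> h.py <<'E'
def wrist(name):
    from workcell import observe,capture
    s=observe();c=capture('wrist');T=np.eye(4);T[:3,:3]=s['eef_rot'];T[:3,3]=s['eef_pos']
    c['cam_to_world']=T@np.asarray(c['T_tool_cam']);cv2.imwrite(f'pics/{name}.png',c['color'][:,:,::-1]);pickle.dump(c,open(name+'.pkl','wb'));return s,c
E
python3 - <<'E'
from h import *
s,c=wrist('w1');print(s['t'],s['eef_pos'],s['eef_rot'],s['ft_force'],c['T_tool_cam'],c['mtx'])
hsv=cv2.cvtColor(c['color'],cv2.COLOR_RGB2HSV);m=cv2.inRange(hsv,(5,80,50),(18,255,255))
for k in cv2.findContours(m,0,2)[0]:
    if cv2.contourArea(k)>1000:
        b=cv2.boxPoints(cv2.minAreaRect(k));P=np.array([ray(c,p,.021)[:2] for p in b]);print(cv2.contourArea(k),b,P.round(4),P.mean(0),np.degrees(np.arctan2(*(P[0]-P[1])[::-1])),np.linalg.norm(P[0]-P[1]),np.linalg.norm(P[2]-P[1]))
E
```

```text
t: 1.35
eef_pos: [0.5301, 0.1495, 0.2309]
eef_rot: [[-0.982, 0.187, -0.0], [0.187, 0.982, 0.0], [0.0, -0.0, -1.0]]
ft_force: [0.6, 0.6, 0.3]
gripper_width: 1.001
grip_force: 0.0
t: 1.6
eef_pos: [0.5291, 0.1511, 0.2307]
eef_rot: [[-0.981, 0.192, -0.001], [0.192, 0.981, 0.0], [0.001, -0.0, -1.0]]
ft_force: [-0.3, 0.5, 0.7]
gripper_width: 0.999
grip_force: 0.0
1.6 [0.52906663 0.15107104 0.23073163] [[-9.81484671e-01  1.91536230e-01 -1.30851533e-03]
 [ 1.91536090e-01  9.81485543e-01  2.32854414e-04]
 [ 1.32888894e-03 -2.20848723e-05 -9.99999117e-01]] [-0.31495771  0.52954621  0.65979985] [[-1.06568494e-03 -9.50764872e-01 -3.09911313e-01  7.97062281e-02]
 [ 9.99999408e-01 -1.08147783e-03 -1.20851282e-04  2.10433030e-04]
 [-2.20261060e-04 -3.09911259e-01  9.50765462e-01 -1.42787948e-01]
 [ 0.00000000e+00  0.00000000e+00  0.00000000e+00  1.00000000e+00]] [[426.43715155   0.         324.53992077]
 [  0.         426.43715155 236.33505643]
 [  0.           0.           1.        ]]
2380.5 [[593. 192.]
 [639. 192.]
 [639. 258.]
 [593. 258.]] [[0.5684 0.3737]
 [0.5758 0.4116]
 [0.6367 0.4135]
 [0.6288 0.3736]] [0.60243499 0.3930769 ] -101.1059313682728 0.038695852483237675 0.0608599150783566
6811.0 [[289. 147.]
 [361. 147.]
 [361. 245.]
 [289. 245.]] [[0.4828 0.1309]
 [0.4941 0.1884]
 [0.5773 0.1743]
 [0.5652 0.1125]] [0.52983366 0.151519  ] -101.10474033917292 0.058609469693156016 0.08445632989819794
```

View pics/w1.png

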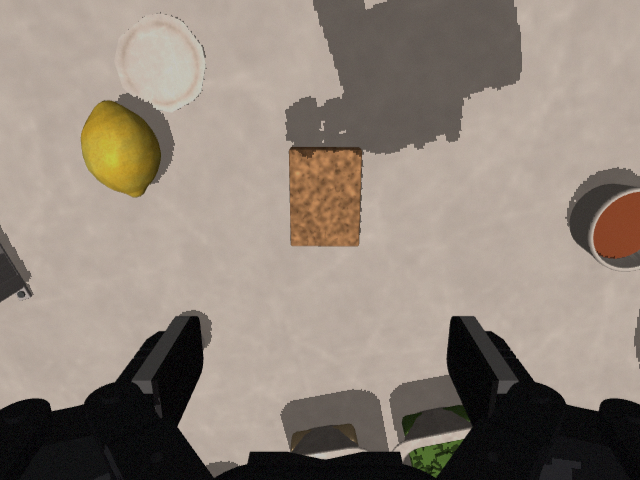

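The wrist view shows the pile squarely under the tool with its box at (289–361, 147–245). That agrees with the top view and places it at (0.5295, 0.1515). Next I go over the caddy with the fingers along its x axis.

```bash
python3 -m jog '[[[0.0015,-0.0602,0],[0,0,0],0.35],[[0.0015,-0.0602,0],[0,0,0],0.35],[[0.0015,-0.0602,0],[0,0,0],0.35],[[0.0015,-0.0602,0],[0,0,0.175],0.35],[[0,0,0],[0,0,0.175],0.35]]' >/dev/null
python3 -m jog '[[[0,0,0],[0,0,0.175],0.35],[[0,0,0],[0,0,0.175],0.35],[[0,0,0],[0,0,0.175],0.35],[[0,0,0],[0,0,0.175],0.35],[[0,0,0],[0,0,0.175],0.35]]' >/dev/null
python3 -m jog '[[[0.0570,0.02,0],[0,0,0],0.35],[[0.0570,0.02,0],[0,0,0],0.35],[[0.0570,0.02,0],[0,0,0],0.35],[[0,0,0],[0,0,0],0.35],[[0,0,0],[0,0,0],0.35]]'
```

```text
t: 3.52
eef_pos: [0.5102, 0.0951, 0.2312]
eef_rot: [[-0.157, 0.988, -0.0], [0.988, 0.157, -0.0], [-0.0, -0.0, -1.0]]
ft_force: [-0.8, -1.0, -1.0]
gripper_width: 0.347
grip_force: 0.0
```

```bash
python3 -m jog '[[[-0.0568,-0.0211,0],[0,0,0],0.35],[[-0.0568,-0.0211,0],[0,0,0],0.35],[[-0.0568,-0.0211,0],[0,0,0],0.35],[[-0.0568,-0.0211,0],[0,0,0],0.35],[[-0.0568,-0.0211,0],[0,0,0],0.35]]' >/dev/null
python3 -m jog '[[[0,0,0],[0,0,0],0.35],[[0,0,0],[0,0,0],0.35]]'
python3 - <<'E'
from h import *
s,c=wrist('w2');print(s['eef_pos'])
E
```

```text
t: 4.4
eef_pos: [0.4498, -0.2034, 0.2313]
eef_rot: [[-0.152, 0.988, -0.0], [0.988, 0.152, 0.0], [0.0, 0.0, -1.0]]
ft_force: [-0.0, 0.4, 0.5]
gripper_width: 0.348
grip_force: 0.0
[ 0.44978023 -0.20343235  0.23127424]
```

View pics/w2.png

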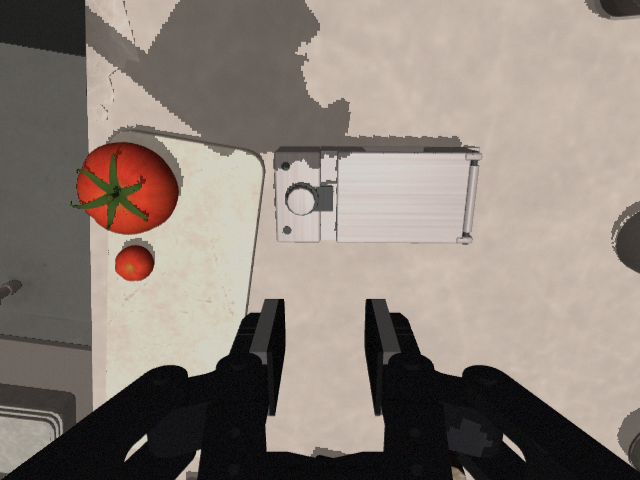

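The wrist view shows the button disc at about (300,199). The lid edge is at column 336, spanning rows 152–242, the housing front is at column 276 and the hinge is near column 472. The finger tips are at columns 264–285 and 366–387.

```bash
python3 - <<'E'
from h import *
c=pickle.load(open('w2.pkl','rb'))
T=c['cam_to_world']@np.linalg.inv(c['T_tool_cam'])
tl=lambda p:T[:3,:3].T@(p-T[:3,3])
for n,uv,z in [('but',(300,199),.052),('el',(336,152),.042),('er',(337,242),.042),('hl',(474,151),.042),('hr',(467,242),.042),('fl',(276,150),.042),('fr',(276,242),.042)]:
    p=ray(c,uv,z);print(n,p[:2].round(4),'tool',tl(p).round(4))
K=c['mtx']
for u in (264,285,366,387): # at tool z~0 plane, row 300
    o=c['T_tool_cam'][:3,3];d=c['T_tool_cam'][:3,:3]@np.linalg.inv(K)@[u,300,1]
    for z in(0,-.01): print(u,z,(o+d*(z-o[2])/d[2]).round(4))
E
```

```text
but [ 0.4301 -0.2011] tool [ 0.0052 -0.0191  0.1793]
el [ 0.4523 -0.1626] tool [0.0399 0.0087 0.1893]
er [ 0.4648 -0.2347] tool [-0.0333  0.0101  0.1893]
hl [ 0.5571 -0.1459] tool [0.0405 0.1148 0.1893]
hr [ 0.5705 -0.2186] tool [-0.0334  0.117   0.1893]
fl [ 0.4065 -0.1681] tool [ 0.0414 -0.0374  0.1893]
fr [ 0.4152 -0.2423] tool [-0.0332 -0.0401  0.1893]
264 0 [ 0.0085 -0.0226  0.    ]
264 -0.01 [ 0.0135 -0.0211 -0.01  ]
285 0 [ 0.0085 -0.0149  0.    ]
285 -0.01 [ 0.0135 -0.0138 -0.01  ]
366 0 [0.0084 0.0151 0.    ]
366 -0.01 [ 0.0134  0.014  -0.01  ]
387 0 [0.0084 0.0229 0.    ]
387 -0.01 [ 0.0134  0.0213 -0.01  ]
```

```bash
python3 -m jog '[[[0.004,-0.003,0.05],[0,0,0],0.35],[[0,0,0.05],[0,0,0],0.35],[[0,0,0.05],[0,0,0],0.35],[[0,0,0],[0.12,0,0],0.35],[[0,0,0],[0.12,0,0],0.35]]' >/dev/null
python3 -m jog '[[[0,0.0036,0.0146],[0,0,0],0.35],[[0,0.0036,0.0146],[0,0,0],0.35],[[0,0,0],[0,0,0],0.35],[[0,0,0],[0,0,0],0.35]]'
python3 - <<'E'
from h import *
s,c=wrist('w3');print(s['eef_pos'],s['ft_force'])
E
```

```text
t: 5.58
eef_pos: [0.4465, -0.1996, 0.0515]
eef_rot: [[-0.154, 0.96, -0.234], [0.988, 0.149, -0.037], [-0.0, -0.237, -0.972]]
ft_force: [0.0, -0.0, 0.1]
gripper_width: 0.35
grip_force: 0.0
[ 0.44651749 -0.1995967   0.05151835] [ 0.04037693 -0.02549662  0.0935191 ]
```

View pics/w3.png

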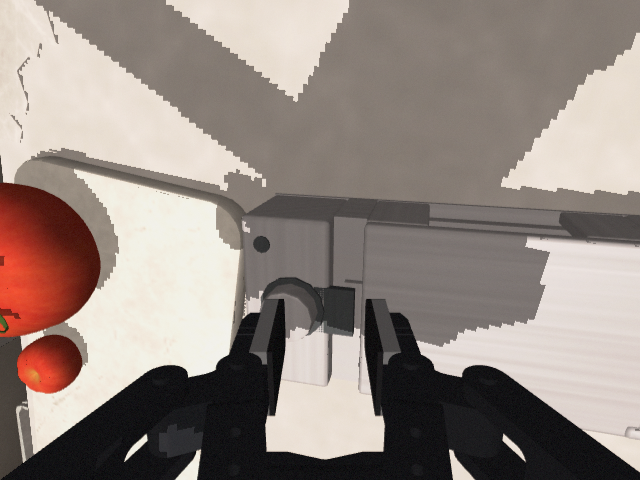

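The tips are just above the button (disc centre ≈ (292,308)) and the lid edge (column ≈ 364). I check where each will land.

```bash
python3 - <<'E'
from h import *
c=pickle.load(open('w3.pkl','rb'))
T=c['cam_to_world']@np.linalg.inv(c['T_tool_cam'])
cx=np.array([.9884,.152]);cy=np.array([-.152,.9884]);O=np.array([.5070,-.1911])
cad=lambda p:np.r_[cx@(p[:2]-O),cy@(p[:2]-O),p[2]].round(4)
for n,uv,z in [('but',(292,308),.052),('edge',(364,300),.042),('edge2',(366,225),.042),('front',(245,215),.042)]: print(n,cad(ray(c,uv,z)))
for n,t in [('Bout',(0,.022,-.005)),('Bin',(0,.0145,-.005)),('Ain',(0,-.0145,-.005)),('Aout',(0,-.022,-.005))]: print(n,cad(T[:3,:3]@t+T[:3,3]))
E
```

```text
but [-0.0739  0.0047  0.052 ]
edge [-0.048   0.0063  0.042 ]
edge2 [-0.0482  0.0364  0.042 ]
front [-0.0955  0.0371  0.042 ]
Bout [-0.0385  0.0008  0.0512]
Bin [-0.0458  0.0008  0.0529]
Ain [-0.074   0.0008  0.0598]
Aout [-0.0813  0.0008  0.0616]
```

```bash
python3 -m jog '[[[0,0.0017,0.0068],[0,0,0],0.35],[[0,0,0],[0,0,0],0.35]]' | egrep "pos|ft"
python3 -m jog '[[[0,0.0002,0.001],[0,0,0],0.35],[[0,0,0],[0,0,0],0.35]]' | egrep "pos|ft"
python3 -m jog '[[[0,0.0002,0.001],[0,0,0],0.35],[[0,0,0],[0,0,0],0.35]]'| egrep "pos|ft"
```

```text
eef_pos: [0.4479, -0.2002, 0.0456]
ft_force: [-1.3, 0.4, 9.7]
eef_pos: [0.4479, -0.2002, 0.0451]
ft_force: [-2.1, 1.7, 14.2]
eef_pos: [0.448, -0.2002, 0.0446]
ft_force: [-4.7, 1.8, 18.9]
```

```bash
python3 -m jog '[[[0,0,0.0008],[-0.04,0,0],0.35],[[0,0,0],[0,0,0],0.35]]'
python3 -m jog '[[[0,0,0.0008],[-0.04,0,0],0.35],[[0,0,0],[0,0,0],0.35]]'
python3 - <<'E'
from h import *
s,c=wrist('w4');print(s['eef_pos'],s['ft_force'],s['moment'])
E
```

```text
t: 6.62
eef_pos: [0.4479, -0.2003, 0.044]
eef_rot: [[-0.154, 0.969, -0.193], [0.988, 0.15, -0.032], [-0.002, -0.195, -0.981]]
ft_force: [-4.2, 3.7, 18.4]
gripper_width: 0.35
grip_force: 8.9
t: 6.88
eef_pos: [0.4478, -0.2003, 0.0433]
eef_rot: [[-0.154, 0.976, -0.154], [0.988, 0.152, -0.026], [-0.002, -0.156, -0.988]]
ft_force: [-3.3, 3.6, 19.4]
gripper_width: 0.349
grip_force: 9.1
[ 0.44783091 -0.20029755  0.04325962] [-3.29900944  3.64117868 19.42191667] [ 0.53023614  0.82511325 -0.04305808]
```

View pics/w4.png

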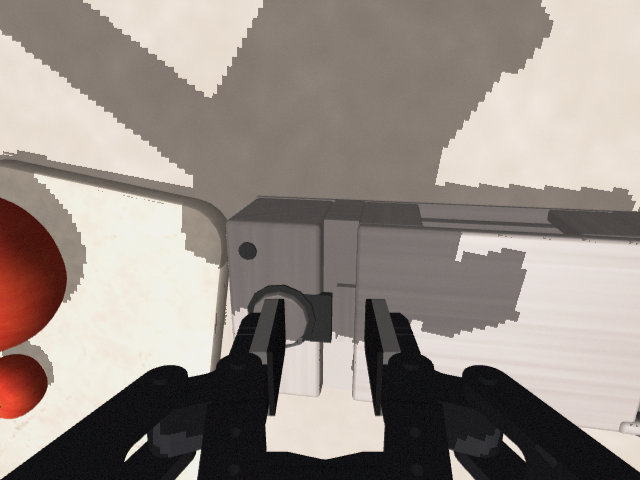

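```bash
python3 -m jog '[[[0,0,0.0008],[-0.04,0,0],0.35],[[0,0,0],[0,0,0],0.35],[[0,0,-0.0003],[-0.03,0,0],0.35],[[0,0,-0.0003],[-0.03,0,0],0.35]]'
python3 -m jog '[[[0,0,-0.0006],[-0.03,0,0],0.35],[[0,0,-0.0006],[-0.03,0,0],0.35],[[0,0,0],[0,0,0],0.35]]'
python3 - <<'E'
from h import *
s,c=wrist('w5');print(s['eef_pos'],s['ft_force'],s['moment'])
E
```

```text
t: 7.42
eef_pos: [0.4479, -0.2004, 0.0425]
eef_rot: [[-0.154, 0.986, -0.055], [0.988, 0.154, -0.011], [-0.002, -0.056, -0.998]]
ft_force: [-1.3, 2.5, 14.2]
gripper_width: 0.351
grip_force: 6.8
t: 7.8
eef_pos: [0.448, -0.2003, 0.0436]
eef_rot: [[-0.154, 0.988, 0.004], [0.988, 0.154, -0.001], [-0.002, 0.004, -1.0]]
ft_force: [0.2, 1.0, 9.4]
gripper_width: 0.352
grip_force: 4.9
[ 0.44797693 -0.20032015  0.04356551] [0.19451626 0.96182438 9.42127742] [ 0.31637395  0.03349776 -0.00199114]
```

View pics/w5.png

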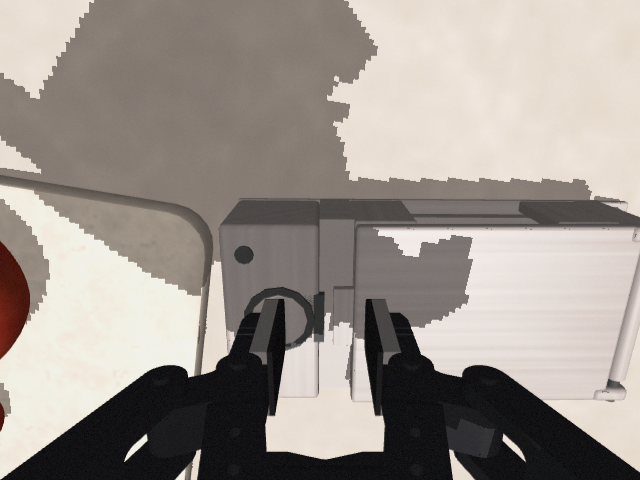

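```bash
python3 -m jog '[[[0,0,-0.0005],[-0.03,0,0],0.35],[[0,0,-0.0005],[-0.03,0,0],0.35],[[0,0,-0.0005],[-0.03,0,0],0.35],[[0,0,0],[0,0,0],0.35]]'
python3 - <<'E'
from h import *
s,c=wrist('w6');print(s['eef_pos'],s['ft_force'],s['moment'])
c2=pickle.load(open('w5.pkl','rb'))
# lid-edge corner (left) vs predicted for shut/ajar lid
cx=np.array([.9884,.152]);cy=np.array([-.152,.9884]);O=np.array([.5070,-.1911])
for q in (c2,c):
  for th in (0,.03,.06,.09):
    x=.058-.107*np.cos(th)+.003*np.sin(th);z=.039+.107*np.sin(th)+.003*np.cos(th)
    print(th,[proj(q,np.r_[O+cx*x+cy*y,z]).round(1) for y in(.037,-.037)],end=' ')
  print([proj(q,np.r_[O+cx*.053+cy*y,.042]).round(1) for y in(.037,-.037)],[proj(q,np.r_[O+cx*-.062+cy*.037,.042]).round(1)])
s,c=None,capture('side') if False else None
E
python3 - <<'E'
from h import *
a,b=[cv2.imread(f'pics/{n}.png')[190:420,210:640] for n in('w6',)]*2 if 0 else (cv2.imread('pics/w6.png')[180:430,200:640],None)
cv2.imwrite('pics/w6c.png',a)
E
```

```text
t: 8.35
eef_pos: [0.4479, -0.2004, 0.0452]
eef_rot: [[-0.153, 0.984, 0.093], [0.988, 0.153, 0.012], [-0.002, 0.094, -0.996]]
ft_force: [-0.4, 2.5, 11.8]
gripper_width: 0.349
grip_force: 5.7
[ 0.44793198 -0.20037155  0.04524661] [-0.37997483  2.5114395  11.80902904] [ 0.46238031  0.14794295 -0.00565391]
0 [array([355.7, 224.4]), array([351.5, 398.9])] 0.03 [array([356.8, 227.1]), array([352.3, 404.3])] 0.06 [array([358.2, 229.8]), array([353.5, 409.9])] 0.09 [array([360. , 232.7]), array([354.9, 415.7])] [array([643.9, 224.2]), array([601.5, 398.2])] [array([318.8, 224.5])]
0 [array([354.3, 222.2]), array([350.3, 394.4])] 0.03 [array([356.2, 224.7]), array([351.9, 399.6])] 0.06 [array([358.4, 227.3]), array([353.7, 405. ])] 0.09 [array([361., 230.]), array([355.8, 410.5])] [array([619.8, 215.2]), array([582.9, 379.8])] [array([318.2, 223.1])]
```

View pics/w6c.png

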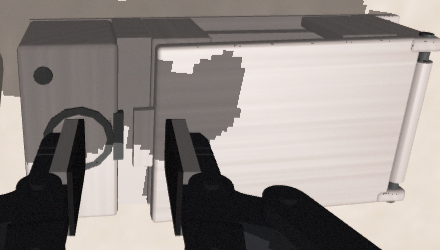

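The lid corner is now at (353,401), which matches an opening of about 0.035 rad. So the bolt is clear and the finger is holding the lid. Next I work out the arc.

```bash
cat > arc.py <<'E'
from h import *
from workcell import observe
import sys
th0,step,rend,n=map(float,sys.argv[1:5])   # lid angle now, step/row, r at 1.7, rows to list
s=observe();R=np.array(s['eef_rot']);p=np.array(s['eef_pos'])
cx=np.array([.9884,.152]);O=np.array([.5070,-.1911])
tip=R@[0,.0145,-.002]+p; X=cx@(tip[:2]-O);Z=tip[2]
phi=np.arcsin(R[2,1]) # + : B high
r0=np.hypot(X-.058,Z-.039); print('inner tip caddy',X.round(4),Z.round(4),'r',r0.round(4),'ang',np.arctan2(Z-.039,.058-X).round(3),'phi',phi.round(3),s['ft_force'].round(1) if hasattr(s['ft_force'],'round') else s['ft_force'])
P=lambda th:np.array([.058-(r0+(rend-r0)*(th-th0)/(1.7-th0))*np.cos(th)+.003*np.sin(th), .039+(r0+(rend-r0)*(th-th0)/(1.7-th0))*np.sin(th)+.003*np.cos(th)])
def tcp(th,f): # tcp from inner tip; tool y axis in (x,z) = (cos f, sin f), tool z=(sin f,-cos f)
    return P(th)-.0145*np.array([np.cos(f),np.sin(f)])+.002*np.array([np.sin(f),-np.cos(f)])
th,f=th0,phi;c=tcp(th,f)
for k in range(int(n)):
    th2=th+step;f2=f-np.clip(f,-.03,.03);c2=tcp(th2,f2);d=c2-c
    print(f'{th2:.2f} dy {1e3*(d@[np.cos(f),np.sin(f)]):.1f} dz {1e3*(d@[np.sin(f),-np.cos(f)]):.1f} rx {f-f2:.3f}');th,f,c=th2,f2,c2
E
python3 arc.py 0.035 0.05 0.092 34
```

```text
inner tip caddy -0.0455 0.0486 r 0.1039 ang 0.092 phi 0.094 [-1.2  3.1 12.8]
0.09 dy 1.2 dz -5.5 rx 0.030
0.14 dy 1.3 dz -5.4 rx 0.030
0.18 dy 1.4 dz -5.4 rx 0.030
0.23 dy 1.6 dz -5.0 rx 0.004
0.28 dy 1.8 dz -4.8 rx 0.000
0.33 dy 2.0 dz -4.7 rx 0.000
0.38 dy 2.3 dz -4.6 rx 0.000
0.43 dy 2.5 dz -4.4 rx 0.000
0.48 dy 2.7 dz -4.3 rx 0.000
0.53 dy 2.9 dz -4.1 rx 0.000
0.58 dy 3.1 dz -4.0 rx 0.000
0.64 dy 3.3 dz -3.8 rx 0.000
0.69 dy 3.5 dz -3.6 rx 0.000
0.74 dy 3.6 dz -3.4 rx 0.000
0.79 dy 3.8 dz -3.2 rx 0.000
0.84 dy 3.9 dz -3.0 rx 0.000
0.89 dy 4.0 dz -2.8 rx 0.000
0.94 dy 4.2 dz -2.6 rx 0.000
0.99 dy 4.3 dz -2.4 rx 0.000
1.04 dy 4.4 dz -2.1 rx 0.000
1.09 dy 4.5 dz -1.9 rx 0.000
1.14 dy 4.5 dz -1.7 rx 0.000
1.19 dy 4.6 dz -1.4 rx 0.000
1.24 dy 4.6 dz -1.2 rx 0.000
1.29 dy 4.7 dz -1.0 rx 0.000
1.34 dy 4.7 dz -0.7 rx 0.000
1.39 dy 4.7 dz -0.5 rx 0.000
1.44 dy 4.7 dz -0.3 rx 0.000
1.49 dy 4.7 dz -0.0 rx 0.000
1.54 dy 4.7 dz 0.2 rx 0.000
1.59 dy 4.7 dz 0.5 rx 0.000
1.64 dy 4.6 dz 0.7 rx 0.000
1.69 dy 4.6 dz 0.9 rx 0.000
1.74 dy 4.5 dz 1.1 rx 0.000
```

```bash
python3 -m jog '[[[0,0.0006,-0.0025],[0.015,0,0],0.35],[[0,0.001,-0.005],[0.03,0,0],0.35],[[0,0.0013,-0.0054],[0.03,0,0],0.35],[[0,0.0015,-0.0052],[0.02,0,0],0.35],[[0,0.0017,-0.005],[0,0,0],0.35]]' | egrep "t:|pos|ft"
python3 -m jog '[[[0,0.002,-0.0048],[0,0,0],0.35],[[0,0.0022,-0.0047],[0,0,0],0.35],[[0,0.0024,-0.0045],[0,0,0],0.35],[[0,0.0026,-0.0044],[0,0,0],0.35],[[0,0.0028,-0.0042],[0,0,0],0.35]]' | egrep "pos|ft"
python3 arc.py 0.5 0.05 0.092 1
python3 - <<'E'
from h import *
s,c=wrist('w7')
cx=np.array([.9884,.152]);cy=np.array([-.152,.9884]);O=np.array([.5070,-.1911])
for th in (0,.3,.4,.45,.5,.55,.6,.7):
    x=.058-.107*np.cos(th)+.003*np.sin(th);z=.039+.107*np.sin(th)+.003*np.cos(th)
    print(th,[proj(c,np.r_[O+cx*x+cy*y,z]).round(0) for y in(.037,-.037)])
E
```

```text
t: 9.02
eef_pos: [0.4517, -0.1984, 0.0663]
eef_rot: [[-0.155, 0.988, -0.006], [0.988, 0.155, -0.0], [0.001, -0.006, -1.0]]
ft_force: [-1.2, -0.2, 0.3]
eef_pos: [0.4637, -0.1969, 0.0893]
ft_force: [0.2, -1.3, 1.3]
inner tip caddy -0.0291 0.0912 r 0.1016 ang 0.54 phi -0.005 [ 0.2 -1.3  1.3]
0.55 dy 3.0 dz -4.1 rx -0.005
0 [array([314., 198.]), array([315., 340.])]
0.3 [array([326., 217.]), array([326., 379.])]
0.4 [array([337., 224.]), array([335., 394.])]
0.45 [array([344., 228.]), array([341., 402.])]
0.5 [array([352., 232.]), array([348., 410.])]
0.55 [array([361., 236.]), array([356., 419.])]
0.6 [array([372., 240.]), array([365., 427.])]
0.7 [array([397., 249.]), array([386., 444.])]
```

View pics/w7.png

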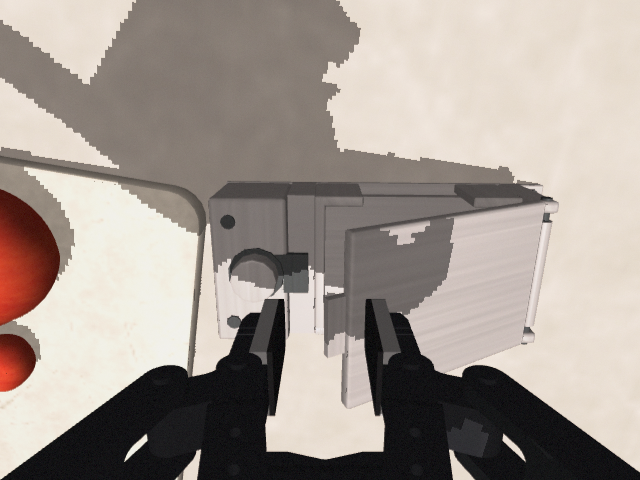

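The lid corner is at (350,231)/(347,408), i.e. θ ≈ 0.49, and the lid is resting on the finger and following it. I continue the arc, sliding slightly towards the hinge.

```bash
python3 -m jog '[[[0,0.003,-0.0038],[0,0,0],0.35],[[0,0.0032,-0.0036],[0,0,0],0.35],[[0,0.0034,-0.0034],[0,0,0],0.35],[[0,0.0036,-0.0032],[0,0,0],0.35],[[0,0.0038,-0.003],[0,0,0],0.35]]' | egrep "pos|ft"
python3 -m jog '[[[0,0.0039,-0.0028],[0,0,0],0.35],[[0,0.004,-0.0026],[0,0,0],0.35],[[0,0.0042,-0.0024],[0,0,0],0.35],[[0,0.0043,-0.0022],[0,0,0],0.35],[[0,0.0044,-0.002],[0,0,0],0.35]]' | egrep "pos|ft"
python3 arc.py 0.97 0.05 0.09 16
```

```text
eef_pos: [0.4807, -0.1942, 0.1061]
ft_force: [-0.4, 0.1, 0.3]
eef_pos: [0.5014, -0.1909, 0.1179]
ft_force: [0.8, -0.2, 1.1]
inner tip caddy 0.009 0.1198 r 0.0945 ang 1.026 phi -0.005 [ 0.8 -0.2  1.1]
1.02 dy 4.2 dz -2.1 rx -0.005
1.07 dy 4.3 dz -2.0 rx 0.000
1.12 dy 4.4 dz -1.7 rx 0.000
1.17 dy 4.4 dz -1.5 rx 0.000
1.22 dy 4.5 dz -1.3 rx 0.000
1.27 dy 4.5 dz -1.0 rx 0.000
1.32 dy 4.6 dz -0.8 rx 0.000
1.37 dy 4.6 dz -0.6 rx 0.000
1.42 dy 4.6 dz -0.4 rx 0.000
1.47 dy 4.6 dz -0.1 rx 0.000
1.52 dy 4.6 dz 0.1 rx 0.000
1.57 dy 4.6 dz 0.3 rx 0.000
1.62 dy 4.5 dz 0.6 rx 0.000
1.67 dy 4.5 dz 0.8 rx 0.000
1.72 dy 4.4 dz 1.0 rx 0.000
1.77 dy 4.3 dz 1.2 rx 0.000
```

```bash
python3 -m jog '[[[0,0.0042,-0.0021],[0,0,0],0.35],[[0,0.0043,-0.002],[0,0,0],0.35],[[0,0.0044,-0.0017],[0,0,0],0.35],[[0,0.0044,-0.0015],[0,0,0],0.35],[[0,0.0045,-0.0013],[0,0,0],0.35]]' | egrep "pos|ft"
python3 -m jog '[[[0,0.0045,-0.001],[0,0,0],0.35],[[0,0.0045,-0.0008],[0,0,0],0.35],[[0,0.0045,-0.0006],[0,0,0],0.35],[[0,0.0045,-0.0004],[0,0,0],0.35],[[0,0.0045,0],[0,0,0],0.35]]' | egrep "pos|ft"
python3 -m jog '[[[0,0.004,0],[0,0,0],0.35],[[0,0.004,0],[0,0,0],0.35],[[0,0.004,0],[0,0,0],0.35],[[0,0.004,0],[0,0,0],0.35],[[0,0.004,0],[0,0,0],0.35]]' | egrep "pos|ft"
python3 arc.py 1.6 0.05 0.09 0
```

```text
eef_pos: [0.523, -0.1876, 0.1264]
ft_force: [0.7, 0.0, 0.4]
eef_pos: [0.5452, -0.1841, 0.1289]
ft_force: [1.6, 0.4, 0.9]
eef_pos: [0.5647, -0.1809, 0.1286]
ft_force: [1.1, -0.2, -0.5]
inner tip caddy 0.0731 0.1305 r 0.0927 ang 1.734 phi -0.005 [ 1.1 -0.2 -0.5]
```

```bash
python3 -m jog '[[[0,0.003,0],[0,0,0],0.35],[[0,0.003,0],[0,0,0],0.35],[[0,0.003,0],[0,0,0],0.35],[[0,0,0],[0,0,0],0.35],[[0,0,0],[0,0,0],0.35]]' | egrep "pos|ft"
python3 arc.py 1.7 0.05 0.09 0
python3 - <<'E'
from h import *
from workcell import capture
cx=np.array([.9884,.152]);cy=np.array([-.152,.9884]);O=np.array([.5070,-.1911])
for n in('side','top'):
    c=capture(n);pickle.dump(c,open(n+'1.pkl','wb'));g=cv2.cvtColor(c['color'],cv2.COLOR_RGB2GRAY)
    for th in (1.6,1.7):
        print(n,th,[proj(c,np.r_[O+cx*(.058-.107*np.cos(th)+.003*np.sin(th))+cy*y,.039+.107*np.sin(th)+.003*np.cos(th)]).round(1) for y in(.037,-.037)])
E
```

```text
eef_pos: [0.5734, -0.1796, 0.1287]
ft_force: [-0.9, -0.2, 0.4]
inner tip caddy 0.0819 0.1307 r 0.0947 ang 1.826 phi -0.005 [-0.9 -0.2  0.4]
side 1.6 [array([357.8, 238.5]), array([381.5, 249.7])]
side 1.7 [array([360.5, 237.1]), array([384.3, 248.3])]
top 1.6 [array([377. , 210.1]), array([403., 198.])]
top 1.7 [array([375. , 206.7]), array([401. , 194.7])]arc.py:10: RuntimeWarning: invalid value encountered in scalar divide
  P=lambda th:np.array([.058-(r0+(rend-r0)*(th-th0)/(1.7-th0))*np.cos(th)+.003*np.sin(th), .039+(r0+(rend-r0)*(th-th0)/(1.7-th0))*np.sin(th)+.003*np.cos(th)])
```

```bash
python3 -m jog '[[[0,0,-0.02],[0,0,0],0.35],[[0,0,-0.04],[0,0,0],0.35],[[0,0,-0.04],[0,0,0],0.35],[[0.0557,0.0013,0],[0,0,0],0.9],[[0.0557,0.0013,0],[0,0,0],0.9]]' >/dev/null
python3 -m jog '[[[0.0557,0.0013,0],[0,0,0],0.9],[[0.0557,0.0013,0],[0,0,0],0.9],[[0.0557,0.0013,0],[0,0,0],0.9],[[0.0557,0.0013,0],[0,0,0],0.9],[[0,0,0],[0,0,-0.175],0.9]]' >/dev/null
python3 -m jog '[[[0,0,0],[0,0,-0.175],0.9],[[0,0,0],[0,0,-0.175],0.9],[[0,0,0],[0,0,-0.175],0.9],[[0,0,0],[0,0,-0.175],0.9],[[0,0,0],[0,0,-0.175],0.9]]' >/dev/null
python3 -m jog '[[[0,0,0],[0,0,-0.175],0.9],[[0,0,0],[0,0,0],0.9],[[0,0,0],[0,0,0],0.9]]'
cat >> h.py <<'E'
def pile(c,z=.021):
    hsv=cv2.cvtColor(c['color'],cv2.COLOR_RGB2HSV);m=cv2.inRange(hsv,(5,80,50),(18,255,255))
    T=c['cam_to_world']@np.linalg.inv(c['T_tool_cam'])
    for k in cv2.findContours(m,0,2)[0]:
        if cv2.contourArea(k)>1000:
            r=cv2.minAreaRect(k);b=cv2.boxPoints(r);P=np.array([ray(c,p,z) for p in b])
            Q=(P-T[:3,3])@T[:3,:3];e=Q[1]-Q[0]
            print('box',b.astype(int).tolist(),'world',P.mean(0).round(4),'tool',Q.mean(0).round(4),'edge ang',np.degrees(np.arctan2(e[1],e[0])).round(2),'sides',np.linalg.norm(e).round(4),np.linalg.norm(Q[2]-Q[1]).round(4))
E
python3 - <<'E'
from h import *
s,c=wrist('w8');print(s['eef_pos']);pile(c)
# lid check in side view: difference from before, over the lid
from workcell import capture
o=pickle.load(open('d.pkl','rb'))
for n in('side','top'):
    q=capture(n);pickle.dump(q,open(n+'2.pkl','wb'))
    m=(cv2.absdiff(q['color'],o[n]['color']).max(2)>30).astype(np.uint8)
    cx=np.array([.9884,.152]);u,v=proj(q,[.56,-.18,.09]).astype(int);w=np.zeros_like(m);w[v-45:v+45,u-45:u+45]=1
    ys,xs=np.nonzero(m*w);print(n,(u,v),xs.min(),xs.max(),ys.min(),ys.max(),len(xs))
E
```

```text
t: 15.8
eef_pos: [0.5303, 0.1518, 0.2297]
eef_rot: [[-0.981, 0.194, -0.004], [0.194, 0.981, -0.001], [0.004, -0.001, -1.0]]
ft_force: [0.5, 0.3, -0.7]
gripper_width: 0.897
grip_force: 0.0
[0.53034766 0.15183593 0.22967155]
box [[594, 191], [639, 191], [639, 257], [594, 257]] world [0.6022 0.393  0.021 ] tool [-0.0246  0.2508  0.2082] edge ang 90.05 sides 0.0376 0.0604
box [[288, 146], [360, 146], [360, 245], [288, 245]] world [0.5298 0.1514 0.021 ] tool [-0.0003 -0.0003  0.2087] edge ang 90.05 sides 0.0584 0.0849
side (np.int64(365), np.int64(264)) 329 384 239 308 1344
top (np.int64(388), np.int64(215)) 367 416 198 259 809
```

The side-view change region ends at column 384 and row 239, as predicted for a lid at 1.70 rad, so the lid is fully open. The pile is centred under the tool and aligned with it. I descend on it.

```bash
python3 -m jog '[[[0,0,0.055],[0,0,0],0.82],[[0,0,0.055],[0,0,0],0.82],[[0,0,0.055],[0,0,0],0.82],[[0,0,0.04],[0,0,0],0.82],[[0,0,0.01],[0,0,0],0.82]]' | egrep "pos|ft|wid"
python3 -m jog '[[[0,0,0.003],[0,0,0],0.82],[[0,0,0.003],[0,0,0],0.82],[[0,0,0],[0,0,0],0.82]]' | egrep "pos|ft|wid"
python3 -m jog '[[[0,0,0.002],[0,0,0],0.82],[[0,0,0.002],[0,0,0],0.82],[[0,0,0],[0,0,0],0.82]]' | egrep "pos|ft|wid"
```

```text
eef_pos: [0.5263, 0.1511, 0.0105]
ft_force: [-0.2, -0.0, 0.4]
gripper_width: 0.821
eef_pos: [0.5303, 0.1519, 0.0093]
ft_force: [0.3, -0.2, 0.9]
gripper_width: 0.816
eef_pos: [0.5288, 0.1516, 0.0036]
ft_force: [0.2, -0.3, 0.2]
gripper_width: 0.822
```

```bash
for i in 1; do python3 -m jog '[[[0,0,0.002],[0,0,0],0.82],[[0,0,0.002],[0,0,0],0.82],[[0,0,0],[0,0,0],0.82]]' | egrep "pos|ft"; done
python3 -m jog '[[[0,0,0.002],[0,0,0],0.82],[[0,0,0],[0,0,0],0.82]]' | egrep "pos|ft"
python3 -m jog '[[[0,0,0.0015],[0,0,0],0.82],[[0,0,0],[0,0,0],0.82]]' | egrep "pos|ft"
```

```text
eef_pos: [0.5287, 0.1516, -0.0006]
ft_force: [0.6, 0.0, 0.3]
eef_pos: [0.5288, 0.1516, -0.0025]
ft_force: [-0.8, -0.3, 0.2]
eef_pos: [0.5289, 0.1516, -0.0039]
ft_force: [0.3, -0.5, 0.6]
```

```bash
python3 -m jog '[[[0,0,0],[0,0,0],0.6],[[0,0,0],[0,0,0],0.55],[[0,0,0],[0,0,0],0.5],[[0,0,0],[0,0,0],0.5],[[0,0,0],[0,0,0],0.5]]' 35
python3 -m jog '[[[0,0,0],[0,0,0],0.5],[[0,0,-0.005],[0,0,0],0.5],[[0,0,-0.005],[0,0,0],0.5],[[0,0,-0.01],[0,0,0],0.5],[[0,0,0],[0,0,0],0.5]]'
```

```text
t: 18.82
eef_pos: [0.5291, 0.1517, -0.0036]
eef_rot: [[-0.982, 0.19, -0.005], [0.19, 0.982, -0.001], [0.004, -0.002, -1.0]]
ft_force: [0.3, -1.2, 3.0]
gripper_width: 0.7
grip_force: 38.9
t: 19.45
eef_pos: [0.5301, 0.1518, 0.0176]
eef_rot: [[-0.982, 0.19, -0.003], [0.19, 0.982, -0.0], [0.003, -0.001, -1.0]]
ft_force: [-0.4, 0.4, -1.8]
gripper_width: 0.693
grip_force: 38.6
```

Gripped: opening 0.69–0.70 (60 mm) and about 39 N. I lift and carry the pile over the caddy.

```bash
python3 -m jog '[[[0,0,-0.04],[0,0,0],0.5],[[0,0,-0.055],[0,0,0],0.5],[[0,0,-0.055],[0,0,0],0.5],[[0,0,-0.055],[0,0,0],0.5],[[0,0,-0.015],[0,0,0],0.5]]' >/dev/null
python3 -m jog '[[[-0.0149,-0.054,0],[0,0,0],0.5],[[-0.0149,-0.054,0],[0,0,0],0.5],[[-0.0149,-0.054,0],[0,0,0],0.5],[[-0.0149,-0.054,0],[0,0,0],0.5],[[-0.0149,-0.054,0],[0,0,0],0.5]]' >/dev/null
python3 -m jog '[[[-0.0149,-0.054,0],[0,0,0],0.5],[[0,0,0],[0,0,-0.172],0.5],[[0,0,0],[0,0,-0.172],0.5],[[0,0,0],[0,0,0],0.5],[[0,0,0],[0,0,0],0.5]]'
python3 - <<'E'
from h import *
s,c=wrist('w9');print(s['eef_pos'].round(4) if hasattr(s['eef_pos'],'round') else s['eef_pos']);pile(c,s['eef_pos'][2]+.0246)
cx=np.array([.9884,.152]);cy=np.array([-.152,.9884]);O=np.array([.5070,-.1911])
W=lambda x,y,z:np.r_[O+cx*x+cy*y,z]
for n,x,y,z in [('front-98',-.098,0,.042),('hous back',-.062,0,.042),('+y wall',-.035,.037,.036),('-y wall',-.035,-.037,.036),('well front',-.044,0,.036),('well front low',-.044,0,.008),('inner+y',-.035,.032,.036),('inner-y',-.035,-.032,.036),('well back',.044,0,.036),('front l',-.098,.037,.042),('front r',-.098,-.037,.042),('lid hinge',.058,0,.039)]:
    print(n,proj(c,W(x,y,z)).round(1))
g=cv2.cvtColor(c['color'],cv2.COLOR_RGB2GRAY).astype(int)
u0,v0=proj(c,W(-.08,.025,.042)).astype(int)
print('row scan',v0,g[v0-1:v0+2,225:420].mean(0).astype(int).tolist())
for y in(.02,-.02):
    u=int(proj(c,W(-.07,y,.042))[0]);print('col',u,g[60:300,u-1:u+2].mean(1).astype(int).tolist())
E
```

```text
t: 21.32
eef_pos: [0.5562, -0.183, 0.2355]
eef_rot: [[-0.989, -0.149, -0.006], [-0.149, 0.989, -0.0], [0.006, 0.001, -1.0]]
ft_force: [0.3, 1.1, -1.6]
gripper_width: 0.698
grip_force: 38.8
[ 0.5562 -0.183   0.2355]
box [[225, 222], [426, 222], [426, 464], [225, 464]] world [ 0.5551 -0.1826  0.2601] tool [ 0.0011  0.0005 -0.0246] edge ang 90.07 sides 0.0581 0.0888
front-98 [322.4  -3. ]
hous back [322.7  52.5]
+y wall [371.5  91.6]
-y wall [274.3  92. ]
well front [322.8  79.2]
well front low [322.9  80.8]
inner+y [364.9  91.6]
inner-y [280.9  92. ]
well back [323.4 193.8]
front l [375.   -3.2]
front r [269.8  -2.7]
lid hinge [323.5 211.3]
row scan 25 [223, 222, 223, 222, 222, 221, 222, 222, 221, 221, 222, 221, 221, 222, 222, 221, 222, 221, 221, 221, 221, 221, 221, 222, 221, 222, 222, 223, 223, 223, 223, 224, 223, 223, 223, 222, 221, 222, 221, 220, 221, 220, 221, 219, 220, 221, 152, 197, 223, 234, 234, 234, 235, 235, 234, 235, 234, 234, 235, 234, 234, 234, 235, 234, 235, 234, 234, 234, 234, 234, 235, 234, 234, 235, 234, 234, 235, 234, 234, 219, 108, 101, 97, 192, 229, 233, 234, 234, 2
[... 2076 characters left out ...]
236, 236, 236, 236, 236, 236, 236, 236, 235, 235, 235, 236, 235, 236, 235, 235, 235, 235, 235, 235, 235, 235, 234, 234, 234, 234, 234, 233, 234, 234, 234, 235, 234, 234, 232, 194, 188, 114, 116, 115, 114, 113, 100, 73, 76, 73, 73, 75, 91, 167, 237, 234, 231, 225, 197, 151, 147, 166, 195, 185, 197, 174, 101, 134, 107, 101, 80, 78, 77, 78, 79, 79, 79, 79, 79, 79, 78, 64, 58, 59, 60, 66, 68, 60, 58, 60, 60, 59, 67, 70, 59, 57, 58, 58, 61, 69, 78, 78, 79, 83, 86, 88, 89, 91, 92, 94, 97, 99, 101, 99, 101, 101, 99, 96, 94, 93, 89, 88, 87, 86, 88, 90, 92, 95, 98, 99, 102, 103, 104, 105, 104, 104, 105, 101, 102, 101, 99, 98, 97, 96, 96, 94, 95, 95, 96, 97, 100, 102, 102, 103, 103, 104, 103, 102, 99]
```

The edges in the wrist image agree with the caddy estimate to about 0.3 mm. The pile's front-face rows (223–241) put it about 2.5 mm behind the tool centre. I compensate for that and go to just above the rim.

```bash
python3 -m jog '[[[0.0526,-0.0005,0],[0,0,0],0.5],[[0,0,0.05],[0,0,0],0.5],[[0,0,0.05],[0,0,0],0.5],[[0,0,0.05],[0,0,0],0.5],[[0,0,0.04],[0,0,0],0.5]]' >/dev/null
python3 -m jog '[[[0,0,0],[0,0,0],0.5],[[0,0,0],[0,0,0],0.5],[[0,0,0],[0,0,0],0.5]]'
cat > st.py <<'E'
from h import *
from workcell import observe
s=observe();p=np.array(s['eef_pos']);R=np.array(s['eef_rot']);cx=np.array([.9884,.152]);cy=np.array([-.152,.9884]);O=np.array([.5070,-.1911])
d=p[:2]-O;f=np.array(s['ft_force']);print('TCP caddy mm',(1e3*np.r_[cx@d,cy@d,p[2]]).round(1),'tilt x,y',(R[:2,2]).round(4),'yaw',np.degrees(np.arctan2(R[1,1],R[0,1])).round(2),'F caddy',np.r_[cx@f[:2],cy@f[:2],f[2]].round(1),'w',round(float(s['gripper_width']),3),'t',s['t'])
E
python3 st.py
python3 - <<'E'
from h import *
s,c=wrist('w10');cx=np.array([.9884,.152]);cy=np.array([-.152,.9884]);O=np.array([.5070,-.1911])
W=lambda x,y,z:np.r_[O+cx*x+cy*y,z]
for n,a in [('rim front in',(-.044,0,.036)),('rim front out',(-.049,0,.036)),('hous back',(-.062,0,.042)),('pile bot if centred',(-.042,0,.0486)),('pile top',(-.042,0,.0696)),('pile l',(-.042,.03,.0486)),('pile r',(-.042,-.03,.0486)),('in l',(-.044,.032,.036)),('in r',(-.044,-.032,.036))]:print(n,proj(c,W(*a)).round(1))
g=cv2.cvtColor(c['color'],cv2.COLOR_RGB2GRAY).astype(int)
for u in(300,345):print(u,g[150:260,u-1:u+2].mean(1).astype(int).tolist())
hsv=cv2.cvtColor(c['color'],cv2.COLOR_RGB2HSV)
for v in(215,225,245):
  m=cv2.inRange(hsv[v:v+1],(5,80,20),(18,255,255))[0];x=np.nonzero(m[150:500])[0]+150;print(v,x.min() if len(x) else 0,x.max() if len(x) else 0,len(x))
E
```

```text
t: 22.38
eef_pos: [0.5056, -0.1928, 0.0494]
eef_rot: [[-0.988, -0.152, -0.001], [-0.152, 0.988, -0.003], [0.001, -0.003, -1.0]]
ft_force: [-0.2, 0.2, -0.8]
gripper_width: 0.695
grip_force: 38.8
TCP caddy mm [-1.7 -1.5 49.4] tilt x,y [-0.001  -0.0027] yaw 98.76 F caddy [-0.2  0.3 -0.8] w 0.695 t 22.375
rim front in [327.8 201.8]
rim front out [327.8 188.7]
hous back [328.  155.4]
pile bot if centred [328.  215.7]
pile top [328.3 234. ]
pile l [414.  215.7]
pile r [242.  215.8]
in l [413.1 201.8]
in r [242.6 201.8]
300 [123, 121, 111, 109, 113, 128, 127, 126, 126, 126, 126, 124, 122, 124, 129, 140, 140, 139, 139, 139, 138, 137, 139, 139, 138, 139, 139, 139, 138, 138, 137, 138, 137, 167, 243, 243, 240, 203, 108, 183, 224, 240, 239, 239, 239, 236, 226, 125, 124, 121, 104, 99, 129, 129, 128, 128, 128, 128, 128, 128, 127, 128, 127, 127, 127, 128, 129, 128, 127, 128, 127, 123, 88, 59, 60, 62, 70, 78, 71, 59, 59, 60, 67, 74, 80, 61, 57, 61, 61, 64, 73, 81, 84, 87, 90, 94, 96, 100, 100, 100, 101, 100, 101, 98, 97, 95, 92, 91, 89, 88]
345 [56, 56, 54, 55, 55, 55, 55, 54, 53, 54, 53, 54, 52, 55, 54, 54, 54, 54, 53, 55, 54, 53, 53, 54, 55, 54, 53, 54, 54, 54, 53, 52, 53, 64, 111, 126, 126, 119, 82, 108, 119, 129, 128, 127, 126, 124, 123, 123, 124, 122, 107, 101, 125, 124, 124, 125, 124, 124, 123, 123, 124, 124, 124, 124, 123, 122, 124, 123, 122, 123, 122, 121, 102, 58, 57, 57, 60, 70, 68, 62, 58, 59, 61, 68, 74, 66, 63, 60, 56, 62, 70, 76, 80, 80, 81, 84, 87, 89, 89, 91, 89, 91, 90, 90, 89, 88, 85, 85, 85, 85]
215 0 0 0
225 237 413 177
245 225 426 202
```

```bash
python3 -m jog '[[[0.0012,0.0012,0.005],[0,0,0],0.5],[[0,0,0.006],[0,0,0],0.5],[[0,0,0],[0,0,0],0.5],[[0,0,0],[0,0,0],0.5]]' >/dev/null; python3 st.py
python3 -m jog '[[[0,0,0.003],[0,0,0],0.5],[[0,0,0.003],[0,0,0],0.5],[[0,0,0],[0,0,0],0.5]]' >/dev/null; python3 st.py
python3 -m jog '[[[0,0,0.003],[0,0,0],0.5],[[0,0,0],[0,0,0],0.5]]' >/dev/null; python3 st.py
```

```text
TCP caddy mm [-4.8  1.  35.5] tilt x,y [-0.0053 -0.0006] yaw 98.77 F caddy [ 0.3  0.2 -1.6] w 0.694 t 22.925
TCP caddy mm [-4.4  0.8 29.6] tilt x,y [-0.0042 -0.0009] yaw 98.78 F caddy [ 2.1  0.3 -2.7] w 0.696 t 23.3
TCP caddy mm [-4.4  0.8 26.6] tilt x,y [-0.0042 -0.0009] yaw 98.78 F caddy [ 3.4 -0.9 -2.6] w 0.699 t 23.55
```

```bash
python3 -m jog '[[[-0.0015,-0.0005,0],[0,0,0],0.5],[[0,0,0],[0,0,0],0.5],[[0,0,0],[0,0,0],0.5]]' >/dev/null; python3 st.py
python3 -m jog '[[[0,0,0.003],[0,0,0],0.5],[[0,0,0.003],[0,0,0],0.5],[[0,0,0],[0,0,0],0.5]]' >/dev/null; python3 st.py
python3 -m jog '[[[0,0,0.003],[0,0,0],0.5],[[0,0,0.003],[0,0,0],0.5],[[0,0,0],[0,0,0],0.5]]' >/dev/null; python3 st.py
```

```text
TCP caddy mm [-3.6  0.5 26.4] tilt x,y [-0.0057 -0.0005] yaw 98.78 F caddy [ 0.2  1.  -0.6] w 0.692 t 23.925
TCP caddy mm [-3.7  0.6 20.1] tilt x,y [-0.0058 -0.0004] yaw 98.78 F caddy [ 0.1  0.  -0.4] w 0.694 t 24.3
TCP caddy mm [-3.6  0.6 14.2] tilt x,y [-0.0055 -0.0005] yaw 98.78 F caddy [ 0.   0.8 -2.1] w 0.695 t 24.675
```

```bash
python3 -m jog '[[[0,0,0.003],[0,0,0],0.5],[[0,0,0.003],[0,0,0],0.5],[[0,0,0],[0,0,0],0.5]]' >/dev/null; python3 st.py
python3 -m jog '[[[0,0,0.0015],[0,0,0],0.5],[[0,0,0],[0,0,0],0.5]]' >/dev/null; python3 st.py
python3 -m jog '[[[0,0,0.001],[0,0,0],0.5],[[0,0,0],[0,0,0],0.5]]' >/dev/null; python3 st.py
python3 -m jog '[[[0,0,0.001],[0,0,0],0.5],[[0,0,0],[0,0,0],0.5]]' >/dev/null; python3 st.py
```

```text
TCP caddy mm [-3.6  0.6  8.2] tilt x,y [-0.0055 -0.0005] yaw 98.78 F caddy [ 0.3 -0.4 -1.5] w 0.696 t 25.05
TCP caddy mm [-3.4  0.4  7. ] tilt x,y [-0.0051 -0.0007] yaw 98.78 F caddy [ 0.2 -0.5 -1. ] w 0.698 t 25.3
TCP caddy mm [-3.4  0.4  6. ] tilt x,y [-0.005  -0.0007] yaw 98.78 F caddy [ 0.6  0.1 -1.2] w 0.694 t 25.55
TCP caddy mm [-3.4  0.5  5. ] tilt x,y [-0.0051 -0.0007] yaw 98.78 F caddy [-0.5  0.3 -1.4] w 0.691 t 25.8
```

```bash
python3 -m jog '[[[0,0,0.0008],[0,0,0],0.5],[[0,0,0],[0,0,0],0.5]]' >/dev/null; python3 st.py
python3 -m jog '[[[0,0,0.0006],[0,0,0],0.5],[[0,0,0],[0,0,0],0.5]]' >/dev/null; python3 st.py
python3 -m jog '[[[0,0,0.0006],[0,0,0],0.5],[[0,0,0],[0,0,0],0.5]]' >/dev/null; python3 st.py
```

```text
TCP caddy mm [-3.3  0.4  4.4] tilt x,y [-0.0048 -0.0008] yaw 98.78 F caddy [-0.6  0.1  0.5] w 0.691 t 26.05
TCP caddy mm [-3.3  0.4  4.4] tilt x,y [-0.005  -0.0008] yaw 98.78 F caddy [-2.9  2.7  7.8] w 0.696 t 26.3
TCP caddy mm [-3.3  0.4  4.4] tilt x,y [-0.0052 -0.0008] yaw 98.78 F caddy [-6.4  4.8 13.3] w 0.695 t 26.55
```

```bash
python3 -m jog '[[[0,0,-0.001],[0,0,0],0.5],[[0,0,0],[0,0,0],0.74],[[0,0,0],[0,0,0],0.78],[[0,0,0],[0,0,0],0.85],[[0,0,0],[0,0,0],0.85]]' ; python3 st.py
python3 -m jog '[[[0,0,-0.005],[0,0,0],0.85],[[0,0,-0.015],[0,0,0],0.85],[[0,0,-0.03],[0,0,0],0.85],[[0,0,-0.05],[0,0,0],0.85],[[0,0,-0.06],[0,0,0],0.85]]' >/dev/null; python3 st.py
python3 -m jog '[[[-0.05,0,-0.03],[0,0,0],0.85],[[0,0,0],[0,0,0],0.85],[[0,0,0],[0,0,0],0.85]]' >/dev/null; python3 st.py
python3 - <<'E'
from h import *
s,c=wrist('w11')
cx=np.array([.9884,.152]);cy=np.array([-.152,.9884]);O=np.array([.5070,-.1911])
hsv=cv2.cvtColor(c['color'],cv2.COLOR_RGB2HSV);m=cv2.inRange(hsv,(5,80,20),(18,255,255))
for k in cv2.findContours(m,0,2)[0]:
    if cv2.contourArea(k)>1500:
        b=cv2.boxPoints(cv2.minAreaRect(k));print(cv2.contourArea(k),b.round(0).tolist())
        for z in(.029,):
            P=np.array([ray(c,p,z)[:2]-O for p in b]);print(z,(1e3*np.c_[P@cx,P@cy]).round(1).tolist())
E
```

```text
t: 27.18
eef_pos: [0.5036, -0.1912, 0.004]
eef_rot: [[-0.988, -0.153, -0.005], [-0.153, 0.988, -0.001], [0.005, 0.0, -1.0]]
ft_force: [0.5, 1.1, 0.2]
gripper_width: 0.848
grip_force: 0.0
TCP caddy mm [-3.4  0.4  4. ] tilt x,y [-0.005  -0.0007] yaw 98.78 F caddy [0.7 1.  0.2] w 0.848 t 27.175
TCP caddy mm [ -3.3   0.9 165.8] tilt x,y [-0.0061 -0.0002] yaw 98.77 F caddy [ 0.4 -0.7 -0.9] w 0.851 t 27.8
TCP caddy mm [ 47.2   0.6 194. ] tilt x,y [-0.0055 -0.0008] yaw 98.8 F caddy [ 0.5 -1.  -0.5] w 0.85 t 28.175
9900.0 [[281.0, 83.0], [368.0, 83.0], [368.0, 203.0], [281.0, 203.0]]
0.029 [[-42.6, -28.7], [-42.6, 30.5], [41.1, 33.1], [41.1, -31.3]]
```

```bash
python3 -m jog '[[[0,0.02,-0.04],[0,0,0],0.85],[[0,0.055,0],[0,0,0],0.85],[[0,0.055,0],[0,0,0],0.85],[[0,0.055,0],[0,0,0],0.85],[[0,0.055,0],[0,0,0],0.85]]' >/dev/null
python3 -m jog '[[[0,0.03,0],[0,0,0],0.85],[[0,0,0],[0,0,0],0.85],[[0,0,0],[0,0,0],0.85]]'
python3 - <<'E'
from h import *
from workcell import capture
o=pickle.load(open('d.pkl','rb'))
for n in('side','top'):
    q=capture(n);m=(cv2.absdiff(q['color'],o[n]['color']).max(2)>45).astype(np.uint8)
    for k in cv2.findContours(m,0,2)[0]:
        if cv2.contourArea(k)>25:print(n,cv2.boundingRect(k),cv2.contourArea(k))
    hsv=cv2.cvtColor(q['color'],cv2.COLOR_RGB2HSV);c=cv2.inRange(hsv,(5,80,30),(18,255,255))
    u,v=proj(q,[.507,-.191,.03]).astype(int);w=np.zeros_like(c);w[v-30:v+30,u-30:u+30]=1
    pts=cv2.findNonZero(c*w)
    if pts is not None:
        P=np.array([ray(q,p[0],.029)[:2] for p in pts]);print(n,'pile',len(pts),P.mean(0),P.min(0),P.max(0))
E
```

```text
t: 29.22
eef_pos: [0.5123, 0.0826, 0.2331]
eef_rot: [[-0.988, -0.152, -0.006], [-0.152, 0.988, -0.001], [0.007, -0.0, -1.0]]
ft_force: [-1.0, -0.6, -0.4]
gripper_width: 0.851
grip_force: 0.0
side (77, 368, 33, 13) 207.0
side (50, 357, 23, 18) 174.5
side (147, 293, 20, 14) 150.5
side (333, 279, 40, 26) 453.5
side (14, 264, 24, 16) 104.0
side (356, 239, 29, 46) 873.0
side (180, 236, 104, 51) 1446.0
side (266, 228, 34, 22) 453.0
side (101, 225, 32, 22) 407.0
side (79, 221, 31, 24) 86.5
side (66, 214, 47, 31) 232.5
side (18, 207, 43, 37) 718.5
side (116, 203, 14, 19) 95.5
side (126, 195, 18, 33) 217.0
side (0, 164, 20, 46) 188.5
side (24, 147, 36, 11) 54.0
side (264, 117, 44, 66) 1415.5
side (69, 87, 36, 72) 938.0
side (3, 70, 32, 7) 69.5
side (291, 24, 22, 9) 84.5
side (194, 19, 26, 14) 104.0
side (267, 15, 36, 6) 47.5
side (239, 14, 15, 5) 31.5
side (78, 7, 118, 25) 1156.5
side (39, 0, 29, 39) 431.5
side (0, 0, 42, 35) 1103.5
side pile 501 [ 0.51283064 -0.19400437] [ 0.47184509 -0.23494827] [ 0.55360599 -0.15607838]
top (0, 470, 22, 10) 58.5
top (155, 450, 196, 30) 4438.0
top (20, 448,
[... 252 characters left out ...]
4, 60) 572.5
top (53, 417, 14, 5) 25.5
top (32, 414, 20, 6) 50.0
top (0, 412, 40, 31) 285.0
top (345, 409, 97, 64) 2121.0
top (313, 408, 36, 47) 892.5
top (403, 384, 14, 16) 106.5
top (316, 351, 91, 58) 2855.5
top (315, 295, 25, 24) 344.0
top (260, 256, 23, 34) 455.5
top (274, 255, 12, 31) 107.5
top (380, 244, 9, 16) 29.0
top (381, 222, 35, 36) 687.0
top (244, 215, 151, 174) 4865.0
top (376, 198, 26, 28) 426.0
top (250, 189, 7, 13) 32.5
top (234, 168, 16, 43) 45.5
top (260, 166, 62, 88) 2573.0
top (269, 153, 10, 23) 64.5
top (295, 152, 8, 14) 49.5
top (299, 142, 11, 23) 60.0
top (303, 139, 11, 22) 73.0
top pile 642 [ 0.50686275 -0.1895975 ] [ 0.4633262  -0.22438004] [ 0.55109552 -0.15645276]
```

```bash
python3 -c "
from workcell import close_job
print(close_job())"
```

```text
the job is handed in; nothing more can be done
None
```

Job handed in at about 29 s: I released the lid with the finger on it, guided it to its stop, and lowered the pile until it touched the well floor; last images show the lid open and the pile level in the well, with no sign anything else moved, though I got no verdict back.

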